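Stack the planer's slip-clutch plates on their keyed hub

TASK

Build up the clutch pack of the planer's feed drive on its hub: first the thick lined disc with its tab pointing opposite to the tab of the back plate that is already on the hub, then the thin plain plate on top with its tab on the same side as the back plate's tab. Feel for the keys and push each plate down past the spring detents until it is fully home and flat; never push or twist the plates on the hub harder than about 30 N, and leave the spanner, the offcut and the jar where they are.

Things in the scene. Friction and masses are not known exactly. Their poses are not given: they have to be found in the camera images.
- stand: Fixed wooden board, 110 x 110 x 12 mm, carrying an upright steel clutch hub. Origin: centre of its underside, on the hub's axis; z up; heights below are above it. Back plate fixed on the hub at 20 to 28 mm: octagon 60 mm long, 46 mm wide, its tab to the stand's -x side, reaching 44 mm from the axis. Seated, the lined disc's underside is at 28 mm, the plain plate's at 38 mm.
- hub_keys (a point): On the hub's axis at the keys' flat tops, 60 mm high. Core 24 mm diameter to 66 mm, nose tapering to 14 mm at 72 mm. Two opposite keys, 8 mm wide, 36 mm over both, from 28 to 60 mm, in line with the back plate's tab. Hub, keys and back plate stand turned together by up to 0.70 rad either way from the stand's x axis: not in any pose, to be felt or seen. Stiff friction (0.6 N m) holds them there.
- hub_detent (a point): On the hub's axis at the centres of two brass spring rollers in the key ends, 49.6 mm high; they stand out to 41.4 mm over both (a plate's notches: 39 mm) and touch a plate's underside at about 53 mm. Each plate must be pushed past them with some 4 to 15 N (friction varies); below them it slides freely.
- lined_disc: Loose thick steel disc with cork facings, about 130 g: octagon, 10 mm thick, 60 mm along x, flats to grip at y = -26 and +26 mm, wide tab (22 mm) on the +x side to 44 mm from centre. Bore 26.4 mm with two notches along x, 10.4 mm wide, 39 mm over both: play 1.2 mm, 0.06 rad on the keys. Origin: bore centre, underside. Starts on a fixed wooden puck, 40 mm diameter, 20 mm high.
- plain_plate: Loose thin bare steel plate, about 130 g: octagon, 7 mm thick, 60 mm along x, flats to grip at y = -29 and +29 mm, narrow tab (12 mm) on the +x side to 44 mm from centre. Bore, notches and play as the lined disc. Origin: bore centre, underside; z up. Starts on another such puck.
- lined_tab (a point): Point on the lined disc's tab, 40 mm from its centre along its +x, at mid thickness.
- plain_tab (a point): Point on the plain plate's tab, 40 mm from its centre along its +x, at mid thickness.
- spanner: Loose steel spanner, 160 mm long, lying on the bench beyond the stand. Not to be disturbed. Origin near its middle, underneath.
- offcut: Loose dark hardwood offcut, 50 x 130 x 32 mm, on the bench. Not to be disturbed. Origin: centre of its underside.
- grease_jar: Loose white jar with black cap, 52 mm diameter, 60 mm high, standing on the bench. Not to be disturbed. Origin: centre of its underside.
Things that resemble listed ones, but are neither listed nor needed, are in the scene too. Of the things that look like the lined_disc, the smaller one is meant. Leave any blue look-alike of the plain_plate alone.

How it is judged:
By the outcome, as a careful person would: the job done as asked, in the order asked, and still so for the second after the job is handed in, with the robot touching nothing.
It also fails if it takes over 72 s, if anything falls off the work surface, if the arm or the gripper's body presses on something with over 40 N, if the wrist force passes 120 N, or if a joint passes its speed limit or range.

ROBOT

A 6-joint arm with a two-finger parallel gripper is mounted at the origin on the work surface. World frame = base frame: x ahead of the robot, y to its left, z up, the work surface at z = 0. Lengths are in mm, angles in degrees, forces in N, time in s.
With the tool pointing down it reaches from about 350 to 850 mm from the base axis. Payload 8.1 kg.
Tool frame: the origin (TCP) lies at the very end of the fingers, on their centre line; the grasp point (between the pads) lies 19 mm behind it; z points along the fingers, y is the direction in which the jaws open and shut (so a half turn about z gives the same grasp; the last joint's range is limited). The gripper opens to 85 mm and grips with 20 to 120 N. Pads are 22 mm wide; open, the fingers measure 114 mm over their backs; the gripper's body (76 mm by 85 mm) begins 54 mm behind the grasp point. The pads swing forward as they close: fully open they stand 13 mm farther back than shut.
Start: joints at [-81.669, 7.471, 85.268, -0, 87.261, -4.893], TCP at [137.274, -584.09, 231.292] pointing down, gripper open.
Joint ranges: [-169.43, 169.43], [-51.17, 129.36], [1.28, 143.12], [-76.62, 256.62], [0, 156.53], [-152.29, 152.29]. Speed limits (degrees/s): [136.94, 136.94, 159.86, 180, 180, 180].

INTERFACE

Orientations are given as [roll, pitch, yaw] about the fixed x, y, z axes, in that order (R = Rz(yaw) Ry(pitch) Rx(roll)).
In Python, from bench import r gives the robot as it stands.
- The arm moves only by the shell command python3 -m crank 'ROWS' [OPENING] [FORCE]. ROWS is JSON, a list that holds one entry, the list of rows, each a list of 6 numbers: the shift along the tool's x, y, z in m, then the turn, a rotation vector about the tool's x, y, z in rad. A call has 1 to 10 rows; each row is the pose to reach, as a shift and turn from the pose measured when the call began, along the tool's axes at that moment; what a row does not reach only later rows make up. A row lasts 1/8 s, in which the tool goes at most 62.5 mm and 10.7 degrees, less where a joint would pass 70% of its speed; a pose out of reach is approached as far as the arm can. A call with a gripper value outside its range is refused whole. OPENING is the closure, from 0 (fully open) to 1 (shut), set as the call begins (- or left out, the last holds). The fingers move at their own pace and stop on an object; FORCE is the grip in N (left out, the last holds). Time passes only in rows, so rows that repeat a pose let the fingers close. It gives the time, the measured TCP pose, the force and the opening at its end, in the units of the state.
- r.sense(): the state, without advancing time (a new reading comes with each control period).
- r.snapshot(name): name is "scene" or "top" or "wrist"; returns (picture, depth): 420x560x3 uint8, blue, green, red; 420x560 float32, mm along the optical axis (not along the pixel's ray), 0 where there is no reading.
- r.get_calibration(name): a dict with "mtx" (3x3 intrinsics, pixels), "k1" (the pictures are not rectified: a ray, as slopes to the right and down, at radius r is drawn at 1 + k1 r^2 times it, then the intrinsics apply), "cam_to_world" (4x4, takes a point from camera to world coordinates). Camera axes: x right, y down, z forward; pixel columns grow to the right and rows downward; lengths in mm; the calibration is good to about 2 mm. A picture is of the moment at which its call begins: read the wrist's pose just before it. get_calibration takes no time and is no camera call; for the wrist camera it gives the pose at the moment of the call.
- r.hand_in(): hands the job in, once; it reports no verdict.
Trained networks look in the newest picture that a camera, given by its name, has taken for a name from the list of things; names that differ only in an ending like _2 or _b are one class to them, and where a whole thing is asked for, a point or a joint stands for the part that bears it (a point fixed in the world has none). Each returns a list of dicts, best first, with "conf" (0 to 1); they miss things now and then, are a little off and sometimes report something else, mostly with a low value. They report only what shows in the picture. A call takes as long as a camera call. They do not tell look-alikes from the thing itself.
- r.look_for(thing, camera): "extent" ([left, top, right, bottom] in pixels, round what is visible of it).
- r.landmark_of(thing, camera): "pixel" ([column, row] in pixels: a listed point, or the origin of a listed thing).
The state is a dict: "time": time; "joint_pos": joint angles; "qd": joint speeds; "joint_efforts": joint torques, N m; "tool_pos": TCP position; "tcp_rot": TCP orientation; "ft_force": force on the tool from outside, world axes, zero at the start; "wrist_torque": the same for the moment, N m; "finger_gap": finger opening in mm.
Only numpy, scipy, OpenCV 4.12 (cv2) and the standard library are available. Lean on these libraries where they do the work, as an engineer would, in place of code of your own. Each camera call takes 0.05 s, during which the arm holds its last target.

## Working session

There is one attempt and no reset: what is moved stays moved. The work goes in short steps, Python scripts to look and compute and a shell command to move; the robot and the scene stay as the last step left them, time stands still between calls to the robot, and variables do not carry over. Pictures are saved under pics/ and viewed, and the job is handed in when it is done.

```bash
ls; mkdir -p pics
python3 - <<'E'
from bench import r
import cv2
print(r.sense())
for n in("scene","top","wrist"):
    p,d=r.snapshot(n); cv2.imwrite(f"pics/{n}0.png",p)
    c=r.get_calibration(n); print(n,c)
E
```

```text
pics
{'time': 0.0, 'joint_pos': array([-8.16680192e+01,  7.51564274e+00,  8.53297113e+01,  9.73693154e-05,
        8.72627098e+01, -4.89058033e+00]), 'qd': array([ 0.09413882, -0.07603397, -0.02824199, -0.08602892, -0.12231767,
       -0.01452865]), 'joint_efforts': array([-1.79344101e-03, -5.69402182e+01, -5.00554955e+01, -3.93965574e-04,
        1.44792034e-02, -7.51290077e-05]), 'tool_pos': array([ 137.20665571, -583.52564996,  230.23473327]), 'tcp_rot': array([-1.79892338e+02, -9.30967255e-03,  1.32225477e+01]), 'ft_force': array([ 0.65436557, -0.98641878,  0.4454958 ]), 'wrist_torque': array([-0.04164364,  0.03357474,  0.01613834]), 'finger_gap': 85.10540795726367}
scene {'mtx': array([[505.5743729 ,   0.        , 279.22395105],
       [  0.        , 505.5743729 , 212.982856  ],
       [  0.        ,   0.        ,   1.        ]]), 'k1': 0.00940981316466286, 'cam_to_world': array([[ 4.05355726e-01,  7.00550740e-01, -5.87294983e-01,
         1.07664455e+03],
       [ 9.14131983e-01, -3.05686409e-01,  2.66305346e-01,
        -2.10696014e+02],
       [ 7.03231247e-03, -6.44813524e-0
[... 540 characters left out ...]
7.17452540e-02, -9.97414168e-01,
         8.93040352e+02],
       [ 0.00000000e+00,  0.00000000e+00,  0.00000000e+00,
         1.00000000e+00]])}
wrist {'mtx': array([[328.57177883,   0.        , 281.77088218],
       [  0.        , 328.57177883, 209.43777954],
       [  0.        ,   0.        ,   1.        ]]), 'k1': -0.04965245535168577, 'cam_to_world': array([[ 2.29586456e-01, -9.26093165e-01, -2.99401918e-01,
         2.15108598e+02],
       [-9.73286206e-01, -2.19086941e-01, -6.86649317e-02,
        -5.65018135e+02],
       [-2.00492635e-03,  3.07168295e-01, -9.51653098e-01,
         3.73293980e+02],
       [ 0.00000000e+00,  0.00000000e+00,  0.00000000e+00,
         1.00000000e+00]])}
```

View pics/scene0.png

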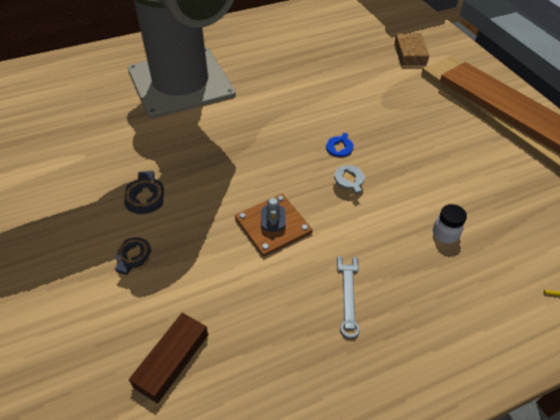

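View pics/top0.png

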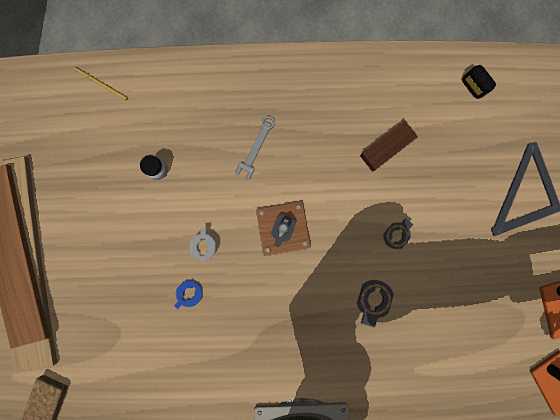

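View pics/wrist0.png

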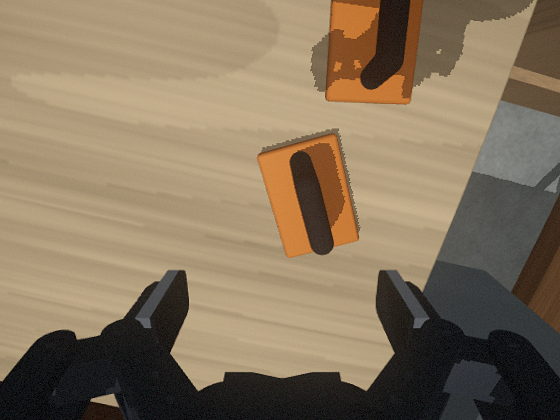

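Top view: lined look-alikes are at (397,235), the smaller, and (375,298), the larger. Plain look-alikes are grey at (203,245) and blue at (188,293). The smaller lined disc and the grey plate fit the description. Next I confirm both in crops and measure.

```bash
cat > h.py <<'E'
from bench import r
import numpy as np, cv2
def und(c,px):
    K=c["mtx"];k=np.array([c["k1"],0,0,0,0.])
    return cv2.undistortPoints(np.array(px,float).reshape(-1,1,2),K,k).reshape(-1,2)
def at_z(c,px,z):
    u=und(c,px);T=c["cam_to_world"];d=np.c_[u,np.ones(len(u))]@T[:3,:3].T;o=T[:3,3]
    return o+d*((z-o[2])/d[:,2])[:,None]
def at_depth(c,px,dep):
    u=und(c,px);T=c["cam_to_world"];return (np.c_[u,np.ones(len(u))]*np.array(dep).reshape(-1,1))@T[:3,:3].T+T[:3,3]
def proj(c,P):
    T=np.linalg.inv(c["cam_to_world"]);P=np.asarray(P,float)@T[:3,:3].T+T[:3,3]
    return cv2.projectPoints(P.reshape(-1,1,3),np.zeros(3),np.zeros(3),c["mtx"],np.array([c["k1"],0,0,0,0.]))[0].reshape(-1,2)
E
python3 - <<'E'
from h import *
np.set_printoptions(precision=1,suppress=True)
Z={"lined_disc":20,"plain_plate":20,"lined_tab":25,"plain_tab":23.5,"stand":0,"hub_keys":60,"spanner":0,"offcut":0,"grease_jar":0}
for cam in ("top","scene"):
    p,d=r.snapshot(cam);c=r.get_calibration(cam)
    for t in Z:
        print(cam,t,[(np.round(x["pixel"]),round(x["conf"],2),at_z(c,[x["pixel"]],Z[t])[0][:2]) for x in r.landmark_of(t,cam)])
    if cam=="top":
        a=p[190:335,340:430];b=p[190:335,160:250];e=p[190:335,240:330]
        cv2.imwrite("pics/crop1.png",cv2.resize(np.hstack([b,e,a]),None,fx=2.9,fy=2.9,interpolation=cv2.INTER_CUBIC))
E
```

```text
top lined_disc [(array([395., 235.]), 0.91, array([ 489.8, -228. ])), (array([374., 297.]), 0.76, array([ 349.8, -175.2]))]
top plain_plate [(array([201., 248.]), 0.75, array([473. , 217.6])), (array([189., 289.]), 0.71, array([381.3, 246. ]))]
top lined_tab [(array([408., 222.]), 0.86, array([ 518.1, -258.9])), (array([366., 322.]), 0.8, array([ 296.5, -152.9]))]
top plain_tab [(array([203., 230.]), 0.83, array([513.8, 211. ])), (array([178., 305.]), 0.68, array([345.3, 271.4]))]
top stand [(array([282., 228.]), 0.63, array([513.7,  30.5]))]
top hub_keys [(array([283., 228.]), 0.92, array([511.3,  28.6]))]
top spanner [(array([254., 148.]), 0.84, array([705.5,  91.6]))]
top offcut [(array([385., 148.]), 0.75, array([ 699., -221.]))]
top grease_jar [(array([156., 171.]), 0.69, array([657.1, 325.9])), (array([397., 238.]), 0.22, array([ 484. , -238.2]))]
scene lined_disc [(array([142., 201.]), 0.84, array([ 373.8, -185.2])), (array([135., 253.]), 0.65, array([ 490.5, -227.5]))]
scene plain_plate [(array([351., 181.]), 0.76, array([489.1, 213.9]))]
scene lined_tab [(array([123., 270.]), 0.98, array([ 522.6, -254.2])), (array([150., 172.]), 0.66, array([ 309.2, -152.4]))]
scene plain_tab [(array([343., 133.]), 0.95, array([356.5, 268. ])), (array([358., 192.]), 0.71, array([524.1, 210.6]))]
scene stand [(array([269., 222.]), 0.62, array([507.2,  26.9]))]
scene hub_keys [(array([271., 206.]), 0.97, array([519.7,  26. ]))]
scene spanner [(array([349., 294.]), 0.97, array([709.7,  89.8]))]
scene offcut [(array([170., 363.]), 0.66, array([ 705.8, -227. ])), (array([449., 229.]), 0.52, array([659.8, 335.7]))]
scene grease_jar [(array([446., 232.]), 0.93, array([663.7, 327.5]))]
```

View pics/crop1.png

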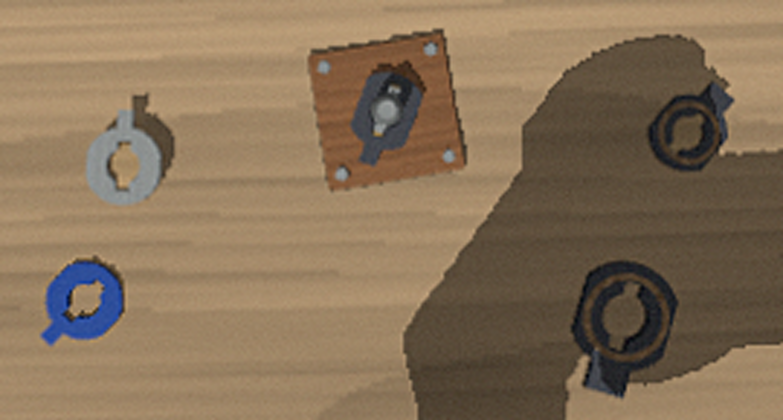

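Crop: the small lined disc has its tab towards (+x, −y), and the grey plate has its tab towards +x. The back plate's tab points down-left, towards (−x, +y). I go above the small disc.

```bash
python3 -m crank '[[[0.425,-0.265,0.105,0,0,0.998],[0.425,-0.265,0.105,0,0,0.998],[0.425,-0.265,0.105,0,0,0.998],[0.425,-0.265,0.105,0,0,0.998],[0.425,-0.265,0.105,0,0,0.998],[0.425,-0.265,0.105,0,0,0.998],[0.425,-0.265,0.105,0,0,0.998],[0.425,-0.265,0.105,0,0,0.998],[0.425,-0.265,0.105,0,0,0.998],[0.425,-0.265,0.105,0,0,0.998]]]' 0
cat > look.py <<'E'
from h import *
import sys
np.set_printoptions(precision=1,suppress=True)
def look(name,things):
    s=r.sense();c=r.get_calibration("wrist");p,d=r.snapshot("wrist")
    cv2.imwrite(f"pics/{name}.png",p);np.savez(f"pics/{name}.npz",p=p,d=d,**c)
    print(s["time"],s["tool_pos"],s["tcp_rot"],s["ft_force"],s["finger_gap"])
    for t,z in things.items():
        print(t,[(np.round(x["pixel"]),round(x["conf"],2),at_z(c,[x["pixel"]],z)[0][:2]) for x in r.landmark_of(t,"wrist")])
    return p,d,c
E
python3 - <<'E'
from look import *
look("w1",{"lined_disc":20,"lined_tab":25})
E
```

```text
time: 2.4
tool_pos: [491.2, -227.0, 125.6]
tcp_rot: [180.0, 0.1, -43.8]
ft_force: [-0.5, -0.0, 0.6]
finger_gap: 85.1
2.4 [ 491.2 -227.   125.6] [180.    0.1 -43.8] [-0.5 -0.   0.6] 85.12340057886482
lined_disc [(array([284., 204.]), 0.75, array([ 493.4, -229.7])), (array([350., 335.]), 0.56, array([ 360.3, -186.2]))]
lined_tab [(array([368., 382.]), 0.85, array([ 309.8, -165.8])), (array([85.,  5.]), 0.59, array([ 687.3, -230.3])), (array([285., 154.]), 0.55, array([ 521.6, -257.5]))]
```

View pics/w1.png

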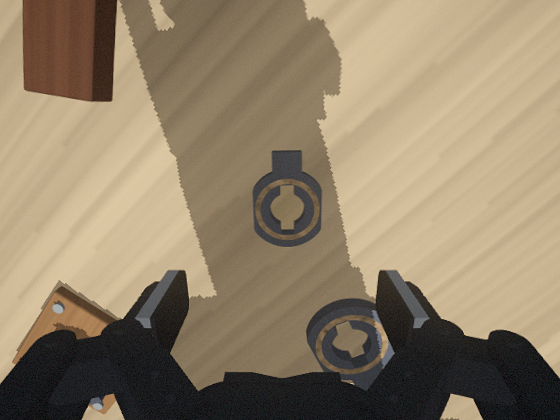

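The small disc is at (287,207) with its tab up at (287,155), so the yaw is nearly right. I measure it from the depth.

```bash
cat > meas.py <<'E'
from h import *
def world(f):
    q=np.load(f"pics/{f}.npz");d=q["d"];c={k:q[k] if k!="k1" else float(q[k]) for k in("mtx","k1","cam_to_world")}
    vv,uu=np.mgrid[0:420,0:560];W=at_depth(c,np.c_[uu.ravel(),vv.ravel()],d.ravel()).reshape(420,560,3)
    return q["p"],d,c,W
def fit(W,d,z0,z1,guess,yaw,half,rad=60,lines=False):
    """2D model fit by IoU on the top-face mask: octagon 60 x 2*half + tab"""
    m=(d>0)&(W[...,2]>z0)&(W[...,2]<z1)&(np.hypot(W[...,0]-guess[0],W[...,1]-guess[1])<rad)
    return m
E
python3 - <<'E'
from meas import *
np.set_printoptions(precision=1,suppress=True)
p,d,c,W=world("w1")
m=fit(W,d,25,38,(492,-228),0,0)
P=W[m];print(m.sum(),np.median(P,0))
t=np.radians(-43.8);ex=np.array([np.cos(t),np.sin(t)]);ey=np.array([-ex[1],ex[0]])
o=np.array([491.2,-227.]);a=(P[:,:2]-o)@ex;b=(P[:,:2]-o)@ey
print("x ext",np.percentile(a,[.3,99.7]))
for lo,hi in((-30,-25),(-20,-10),(-10,0),(0,10),(10,20),(34,38),(38,42)):
    s=(a>lo)&(a<hi);print(lo,hi,np.percentile(b[s],[1,99]) if s.sum()>5 else None)
v=(m*255).astype(np.uint8);n,l,st,ce=cv2.connectedComponentsWithStats(255-v);print(n,st[:6],ce[:6])
E
```

```text
4103 [ 497.1 -235.4   30.3]
x ext [-28.1  45.6]
-30 -25 [-15.4  11.3]
-20 -10 [-27.4  23. ]
-10 0 [-27.9  23.6]
0 10 [-27.6  24. ]
10 20 [-27.2  23.8]
34 38 [-11.8   9.4]
38 42 [-11.8   9.3]
15 [[   252    151     69     96   4103]
 [     0      0    560    420 230064]
 [   288    161      1      1      1]
 [   285    168      1      1      1]
 [   286    174      1      1      1]
 [   289    183      1      1      1]] [[286.1 201. ]
 [279.4 209.7]
 [288.  161. ]
 [285.  168. ]
 [286.  174. ]
 [289.  183. ]]
```

```bash
python3 -m crank '[[[0.0017,0.0019,0.06,0,0,-0.02],[0.0017,0.0019,0.12,0,0,-0.02],[0.0017,0.0019,0.12,0,0,-0.02],[0.0017,0.0019,0.12,0,0,-0.02]]]' 0 && python3 -m crank '[[[0,0,0,0,0,0],[0,0,0,0,0,0],[0,0,0,0,0,0],[0,0,0,0,0,0],[0,0,0,0,0,0],[0,0,0,0,0,0]]]' 1 60
python3 - <<'E'
from look import *
look("w2",{"lined_disc":20,"lined_tab":25})
E
```

```text
time: 3.05
tool_pos: [490.7, -233.6, 8.6]
tcp_rot: [-180.0, -0.1, -42.9]
ft_force: [0.7, -0.2, 0.7]
finger_gap: 85.3
time: 3.8
tool_pos: [492.9, -234.9, 11.8]
tcp_rot: [-179.9, -0.4, -42.9]
ft_force: [-1.4, 1.5, 11.5]
finger_gap: 50.8
3.8 [ 492.9 -234.9   11.8] [-179.9   -0.4  -42.9] [-1.4  1.5 11.5] 50.787090437232024
lined_disc []
lined_tab [(array([280., 214.]), 0.87, array([ 520. , -256.9]))]
```

View pics/w2.png

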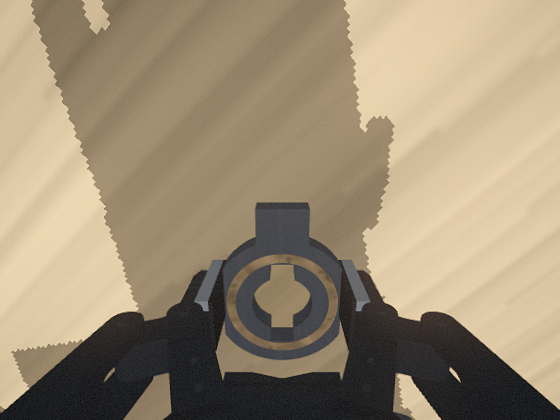

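The disc is gripped (gap 50.8). I lift it and measure how it sits in the gripper.

```bash
python3 -m crank '[[[0,0,-0.05,0,0,0],[0,0,-0.11,0,0,0],[0,0,-0.11,0,0,0],[0,0,-0.11,0,0,0]]]' 1 60
cat >> meas.py <<'E'
from scipy.spatial.transform import Rotation as R
def tool(W,s_pos,s_rot):
    M=R.from_euler("xyz",s_rot,degrees=True).as_matrix();return (W-np.array(s_pos))@M
E
python3 - <<'E'
from look import *; from meas import *
s=r.sense();look("w3",{})
p,d,c,W=world("w3");T=tool(W,s["tool_pos"],s["tcp_rot"])
np.save("pics/T3.npy",T)
for v in (205,225,240,255,270,285,297,310,325,335,345,352,358,365): print(v,T[v,283],d[v,283], T[v,250])
for v in (220,285,300,320):
    print(v,[tuple(np.round(T[v,u],1)) for u in range(210,366,12)])
E
```

```text
time: 4.45
tool_pos: [492.4, -234.5, 122.5]
tcp_rot: [-179.9, -0.5, -42.9]
ft_force: [-0.1, 0.6, -2.1]
finger_gap: 50.5
4.45 [ 492.4 -234.5  122.5] [-179.9   -0.5  -42.9] [-0.1  0.6 -2.1] 50.50813250687578
205 [ 38.6  -0.9 -11.7] 137.22342 [ -3.  -28.4 123.2]
225 [ 31.9  -1.  -17.5] 133.75815 [-20.8 -28.8 122.4]
240 [ 25.6  -0.9 -18.4] 134.81139 [ 22.2 -15.3 -10.4]
255 [ 18.8  -0.9 -18.4] 136.91754 [ 18.6 -14.8 -17.9]
270 [-63.5  -0.3 121.1] 294.90994 [ 12.1 -14.8 -19. ]
285 [-78.9  -0.2 121.1] 299.6431 [  3.9 -15.3 -17.3]
297 [-91.7  -0.2 121.2] 303.71277 [ -1.2 -15.3 -18.8]
310 [-105.3   -0.2  120.5] 307.214 [ -7.8 -15.5 -18.9]
325 [-122.6   -0.2  120.9] 312.9207 [-16.3 -15.8 -18.1]
335 [-25.   -0.8 -14.2] 154.38048 [-21.  -15.9 -19.2]
345 [-26.7  -0.8 -19. ] 150.34132 [-27.6 -16.2 -18.1]
352 [-31.9  -0.8 -17.7] 153.11743 [-31.  -16.2 -18.8]
358 [-33.7  -0.8 -19.7] 151.81041 [-161.7  -33.   120.1]
365 [-171.9   -0.   121.6] 328.76022 [-171.4  -33.4  120.9]
220 [(np.float64(-16.6), np.float64(-63.3), np.float64(123.2)), (np.float64(-16.4), np.float64(-52.8), np.float64(122.7)), (np.
[... 2186 characters left out ...]
.8)), (np.float64(-7.9), np.float64(-26.7), np.float64(-26.0)), (np.float64(-13.7), np.float64(-23.0), np.float64(-18.1)), (np.float64(-13.6), np.float64(-17.5), np.float64(-18.2)), (np.float64(-13.0), np.float64(-12.1), np.float64(-18.9)), (np.float64(-16.8), np.float64(-6.9), np.float64(-13.8)), (np.float64(-117.3), np.float64(-1.1), np.float64(121.5)), (np.float64(-16.4), np.float64(4.3), np.float64(-14.3)), (np.float64(-13.6), np.float64(9.5), np.float64(-18.2)), (np.float64(-14.0), np.float64(15.0), np.float64(-17.6)), (np.float64(-13.5), np.float64(20.3), np.float64(-18.3)), (np.float64(-7.6), np.float64(24.0), np.float64(-26.3)), (np.float64(2.9), np.float64(25.4), np.float64(-40.4))]
```

View pics/w3.png

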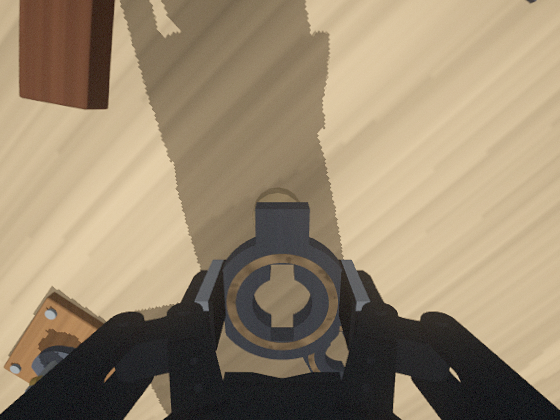

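```bash
python3 -m crank '[[[-0.244,-0.165,0,0,-0.008,-0.47],[-0.244,-0.165,0,0,-0.008,-0.47],[-0.244,-0.165,0,0,-0.008,-0.47],[-0.244,-0.165,0,0,-0.008,-0.47],[-0.244,-0.165,0,0,-0.008,-0.47],[-0.244,-0.165,0,0,-0.008,-0.47],[-0.244,-0.165,0,0,-0.008,-0.47],[-0.244,-0.165,0,0,-0.008,-0.47]]]' 1 60
python3 - <<'E'
from look import *
look("w4",{"hub_keys":60,"hub_detent":49.6})
E
```

```text
time: 5.5
tool_pos: [425.1, 51.9, 119.2]
tcp_rot: [179.9, 0.2, -16.0]
ft_force: [0.0, -0.5, -1.4]
finger_gap: 50.3
5.5 [425.1  51.9 119.2] [179.9   0.2 -16. ] [ 0.  -0.5 -1.4] 50.31381972394429
hub_keys [(array([276.,  82.]), 0.85, array([514.2,  30.8]))]
hub_detent [(array([277.,  81.]), 0.77, array([515.3,  29.9])), (array([ 42., 152.]), 0.67, array([517.9, 191.3]))]
```

View pics/w4.png

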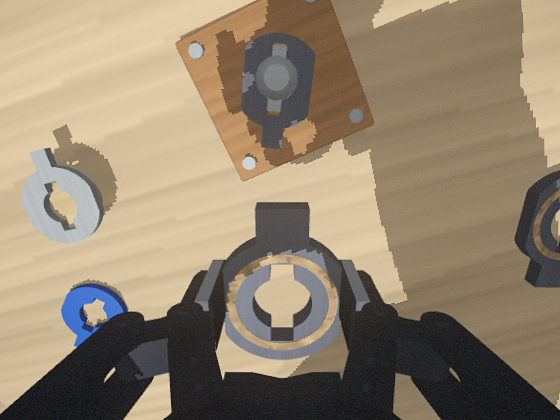

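The hub shows at (277,76), with keys at about (281,48) and (274,108) and the back plate tab at (272,140). I enlarge it.

Run:
```python
from meas import *
np.set_printoptions(precision=1,suppress=True)
p,d,c,W=world("w4")
cr=p[20:170,215:335];cv2.imwrite("pics/c4.png",cv2.resize(cr,None,fx=4,fy=4,interpolation=cv2.INTER_CUBIC))
T=tool(W,[425.1,51.9,119.2],[179.9,.2,-16.])
z=W[...,2]
def rep(n,m):
    P=T[m]; print(n,m.sum(),P.mean(0),"ext",np.percentile(P,[1,99],axis=0).ravel())
roi=np.zeros(z.shape,bool);roi[10:170,215:335]=1
rep("nose",roi&(z>67)&(z<80))
rep("keys",roi&(z>56)&(z<64.5))
m=roi&(z>22)&(z<32);rep("back",m)
Pk=T[roi&(z>56)&(z<64.5)][:,:2];
m=roi&(z>25)&(z<32);P=T[m]
for lo in range(40,140,8):
    s=(P[:,0]>lo)&(P[:,0]<lo+8)
    if s.sum()>8: print(lo,np.percentile(P[s,1],[2,98]),s.sum())
```

```text
nose 1328 [93.1 -4.4 48.2] ext [ 82.8 -14.8  45.3 103.7   5.6  51.8]
keys 325 [94.1 -4.2 58.6] ext [ 76.1  -9.9  56.9 111.5   3.5  60.6]
back 4334 [90.6 -4.4 90.7] ext [ 51.3 -27.2  89.1 122.5  18.8  92.4]
48 [-15.8  -2.4] 172
56 [-15.   -1.7] 238
64 [-22.3  13.4] 544
72 [-27.7  16.1] 630
80 [-27.5  17.2] 514
88 [-27.1  18.2] 358
96 [-26.2  19. ] 387
104 [-25.2  19.4] 594
112 [-23.9  17. ] 669
120 [-17.3   9.1] 221
```

View pics/c4.png

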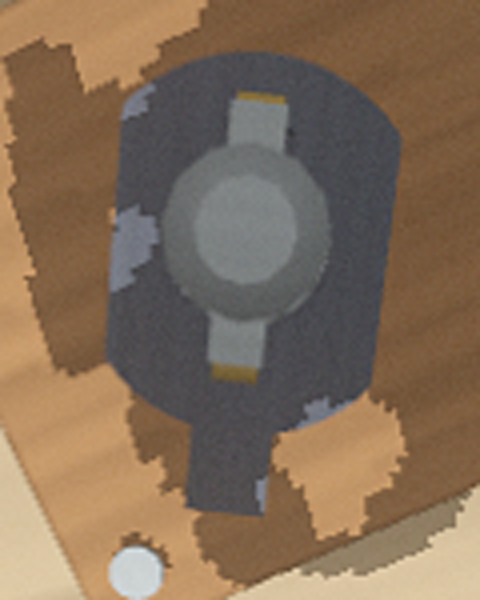

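Run:
```python
from meas import *
np.set_printoptions(precision=2,suppress=True)
p,d,c,W=world("w4")
tp,tr=[425.1,51.9,119.2],[179.9,.2,-16.]
def f(px,z): return tool(at_z(c,px,z),tp,tr)
ab=f([[279.75,45.2],[274.25,111.4]],60);print("keys ends",ab,ab.mean(0)[:2],np.degrees(np.arctan2(*(ab[0]-ab[1])[[1,0]])))
fl=f([[215+120/4,20+120/4],[215+107/4,20+350/4],[215+400/4,20+140/4],[215+372/4,20+380/4]],28);print("flats",fl)
print([np.degrees(np.arctan2(*(fl[i]-fl[i+1])[[1,0]])) for i in(0,2)])
n=f([[215+245/4,20+229/4]],72);print("nose",n)
# disc in hand: depth masks
T=tool(W,tp,tr);m=(T[...,2]>-22)&(T[...,2]<-15)&(abs(T[...,1])<32)&(T[...,0]>-40)&(T[...,0]<45)
cv2.imwrite("pics/c4d.png",cv2.resize(p[195:370,205:365],None,fx=3.4,fy=3.4,interpolation=cv2.INTER_CUBIC))
P=T[m];print(np.percentile(P,[.5,99.5],axis=0),np.median(P[:,2]))
for lo in range(-36,44,6):
    s=(P[:,0]>lo)&(P[:,0]<lo+6);print(lo,np.percentile(P[s,1],[2,98]),s.sum(),np.median(P[s,2]))
```

```text
keys ends [[111.41  -2.29  58.81]
 [ 75.36  -5.59  58.93]] [93.38 -3.94] 5.237536064272009
flats [[113.63 -25.2   90.76]
 [ 77.32 -28.51  90.88]
 [110.58  20.6   90.85]
 [ 72.33  16.84  90.98]]
[np.float64(5.210011451419472), np.float64(5.612331627929167)]
nose [[93.49 -4.12 46.87]]
[[-33.5  -28.83 -21.39]
 [ 39.6   27.62 -15.26]] -18.319947596595103
-36 [-14.5   12.15] 368 -18.40171200811007
-30 [-21.29  19.88] 970 -18.61692037317543
-24 [-25.48  23.34] 1014 -18.571904199325722
-18 [-26.06  24.19] 1047 -18.396516991163953
-12 [-26.11  24.15] 754 -18.38591100220041
-6 [-26.13  24.16] 694 -18.49602890571589
0 [-26.01  24.14] 849 -18.42957083989476
6 [-30.08  29.31] 1372 -18.312843798700982
12 [-25.58  23.36] 1349 -18.30648930318314
18 [-19.72  17.1 ] 1154 -18.121541189633
24 [-11.99   9.36] 732 -18.05839739238295
30 [-11.58   9.23] 750 -17.99786232988516
36 [-11.43   9.52] 584 -17.886838794521253Traceback (most recent call last):
  File "<stdin>", line 15, in <module>
    return _quantile_unchecked(
        a, q, axis, out, overwrite_input, method, keepdims, weights)
    return _ureduce(a,
                    func=_quantile_ureduce_func,
    ...<5 lines>...
                    overwrite_input=overwrite_input,
                    method=method)
    r = func(a, **kwargs)
    result = _quantile(arr,
                       quantiles=q,
    ...<2 lines>...
                       out=out,
                       weights=wgt)
    slices_having_nans = np.isnan(arr[-1, ...])
                                  ~~~^^^^^^^^^
IndexError: index -1 is out of bounds for axis 0 with size 0
```

View pics/c4d.png

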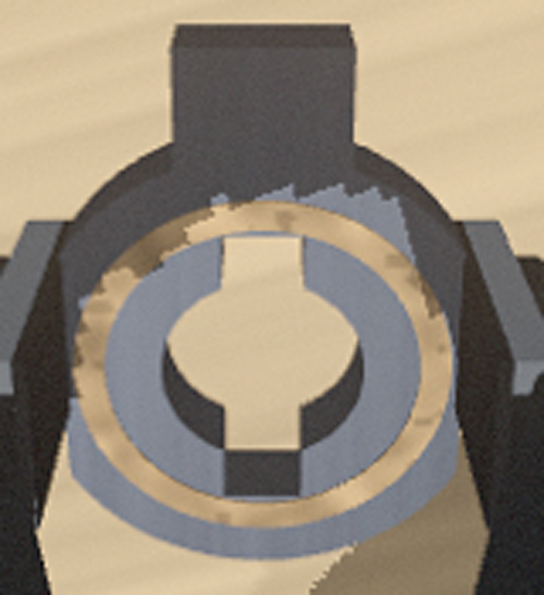

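Run:
```python
from meas import *
np.set_printoptions(precision=2,suppress=True)
p,d,c,W=world("w4")
tp,tr=[425.1,51.9,119.2],[179.9,.2,-16.]
f=lambda px,z: tool(at_z(c,px,z),tp,tr)
q=lambda a,b:[205+a/3.4,195+b/3.4]
a=f([q(262,236),q(262,497),q(262,47),q(220,558),q(172,47),q(355,47)],119.2+18.3);print(a,a[:2].mean(0))
```

```text
[[ 15.06  -0.94 -18.35]
 [-24.58  -0.92 -18.22]
 [ 39.68  -0.95 -18.44]
 [-35.05  -6.76 -18.19]
 [ 39.68 -11.47 -18.46]
 [ 39.68   9.93 -18.42]] [ -4.76  -0.93 -18.29]
```

```bash
python3 -m crank '[[[0.05,-0.002,0,0,0,0.05],[0.098,-0.0028,0.02,0,0,0.0925],[0.098,-0.0028,0.04,0,0,0.0925],[0.098,-0.0028,0.04,0,0,0.0925],[0.098,-0.0028,0.04,0,0,0.0925],[0.098,-0.0028,0.04,0,0,0.0925]]]' 1 60
python3 - <<'E'
from look import *
look("w5",{})
E
```

```text
time: 6.4
tool_pos: [520.8, 27.5, 80.8]
tcp_rot: [180.0, -0.0, -21.4]
ft_force: [-0.3, 0.1, -1.2]
finger_gap: 50.6
6.4 [520.8  27.5  80.8] [180.   -0.  -21.4] [-0.3  0.1 -1.2] 50.57723413989639
```

View pics/w5.png

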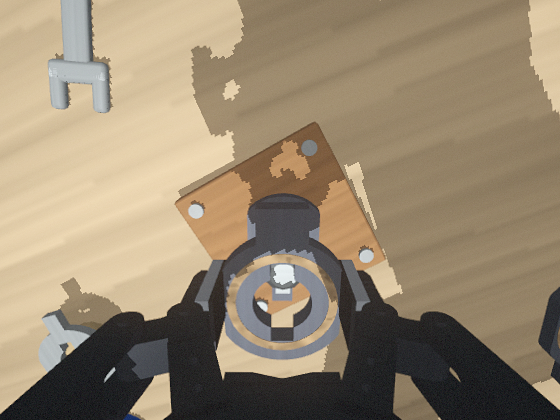

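Run:
```python
from meas import *
np.set_printoptions(precision=2,suppress=True)
p,d,c,W=world("w5")
tp,tr=[520.8,27.5,80.8],[180,0,-21.4]
cv2.imwrite("pics/c5.png",cv2.resize(p[190:370,205:365],None,fx=3.4,fy=3.4,interpolation=cv2.INTER_CUBIC))
M=R.from_euler("xyz",tr,degrees=True).as_matrix()
for q in([-4.5,-.9,8.8],[-4.5+13.2,-.9,-18.3],[-4.5-7,-.9,8.8],[-4.5+7,-.9,8.8]):
    px=proj(c,[np.array(tp)+M@np.array(q)])[0];print(q,px,(px-[205,190])*3.4)
T=tool(W,tp,tr);m=(abs(T[...,0]+4)<18)&(abs(T[...,1]+1)<12)&(T[...,2]>4)&(T[...,2]<25)
P=T[m];print(len(P),P.mean(0),np.percentile(P,[2,98],axis=0))
P=P[P[:,2]<12];print(len(P),P.mean(0),np.percentile(P,[2,98],axis=0))
```

```text
[-4.5, -0.9, 8.8] [282.48 273.68] [263.43 284.52]
[8.7, -0.9, -18.3] [282.67 277.43] [264.07 297.27]
[-11.5, -0.9, 8.8] [282.45 285.5 ] [263.32 324.71]
[2.5, -0.9, 8.8] [282.51 261.54] [263.54 243.22]
616 [-7.23 -1.18  9.53] [[-21.39  -7.6    7.35]
 [  0.6    5.73  20.42]]
548 [-6.01 -1.2   8.71] [[-13.73  -7.39   7.34]
 [  0.62   4.8   11.39]]
```

View pics/c5.png

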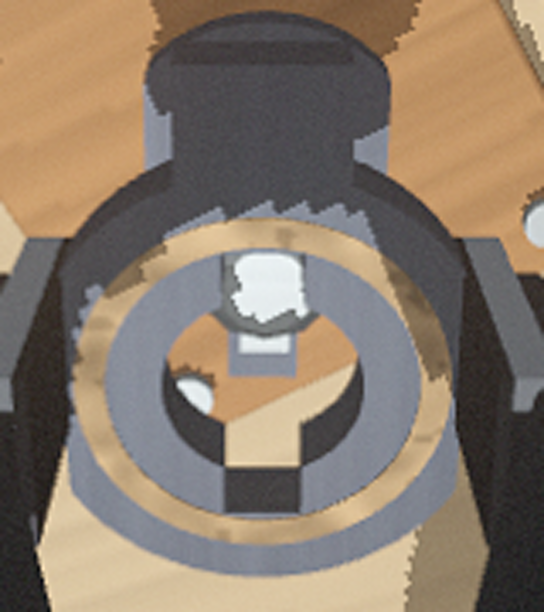

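```bash
python3 -m crank '[[[-0.0004,0.0004,0.006,0,0,0],[-0.0004,0.0004,0.012,0,0,0],[-0.0004,0.0004,0.018,0,0,0],[-0.0004,0.0004,0.021,0,0,0],[-0.0004,0.0004,0.021,0,0,0]]]' 1 60
python3 -c "
from bench import r
s=r.sense();print(s['tool_pos'],s['tcp_rot'],s['ft_force'],s['wrist_torque'])"
```

```text
time: 7.08
tool_pos: [519.9, 27.4, 59.3]
tcp_rot: [180.0, 0.0, -21.3]
ft_force: [0.2, -0.2, -0.8]
finger_gap: 50.7
[519.94533775  27.38220233  59.29079879] [ 1.79983232e+02  3.03004400e-02 -2.13493283e+01] [ 0.20503264 -0.16652576 -0.79027435] [ 0.05403093  0.0018266  -0.02049296]
```

```bash
python3 -m crank '[[[0,0,0.002,0,0,0],[0,0,0.004,0,0,0],[0,0,0.006,0,0,0]]]' 1 60
python3 -m crank '[[[0,0,0.0015,0,0,0],[0,0,0.003,0,0,0]]]' 1 60
python3 -c "
from bench import r
s=r.sense();print(s['tool_pos'],s['tcp_rot'],s['ft_force'],s['wrist_torque'])"
```

```text
time: 7.45
tool_pos: [520.0, 27.4, 53.2]
tcp_rot: [180.0, 0.0, -21.3]
ft_force: [-0.3, 0.1, -2.1]
finger_gap: 50.1
time: 7.7
tool_pos: [520.0, 27.4, 50.1]
tcp_rot: [180.0, 0.0, -21.3]
ft_force: [-0.0, 0.3, -1.0]
finger_gap: 50.7
[519.97395058  27.35888378  50.09369538] [ 1.79981564e+02  2.57906890e-02 -2.13469986e+01] [-0.03280641  0.2611481  -1.00812854] [0.00847052 0.03496482 0.00798975]
```

```bash
python3 -m crank '[[[0,0,0.001,0,0,0],[0,0,0.002,0,0,0],[0,0,0.003,0,0,0]]]' 1 60
python3 -m crank '[[[0,0,0.001,0,0,0],[0,0,0.002,0,0,0]]]' 1 60
python3 -c "
from bench import r
s=r.sense();print(s['tool_pos'],s['tcp_rot'],s['ft_force'],s['wrist_torque'])"
```

```text
time: 8.07
tool_pos: [520.0, 27.4, 47.1]
tcp_rot: [180.0, 0.0, -21.3]
ft_force: [1.4, 0.1, -2.3]
finger_gap: 50.6
time: 8.32
tool_pos: [520.0, 27.4, 45.0]
tcp_rot: [180.0, 0.0, -21.3]
ft_force: [0.1, -0.9, -1.9]
finger_gap: 50.4
[519.9908179   27.38382825  44.99300845] [ 1.79982330e+02  2.29989377e-02 -2.13447429e+01] [ 0.07142675 -0.88604478 -1.88584076] [0.04195438 0.02312965 0.01018325]
```

The plate is on the keys with no contact force. Next are the detents.

```bash
python3 -m crank '[[[0,0,0.001,0,0,0],[0,0,0.002,0,0,0]]]' 1 60
python3 -m crank '[[[0,0,0.001,0,0,0],[0,0,0.002,0,0,0]]]' 1 60
```

```text
time: 8.57
tool_pos: [520.4, 27.4, 43.5]
tcp_rot: [-180.0, -0.0, -21.3]
ft_force: [-1.5, 0.1, 2.9]
finger_gap: 50.5
time: 8.82
tool_pos: [520.5, 27.5, 41.5]
tcp_rot: [-180.0, -0.0, -21.3]
ft_force: [-0.5, 0.5, 1.2]
finger_gap: 50.5
```

```bash
python3 -m crank '[[[0,0,0.001,0,0,0],[0,0,0.002,0,0,0],[0,0,0.003,0,0,0]]]' 1 60
python3 -m crank '[[[0,0,0.0015,0,0,0],[0,0,0.003,0,0,0],[0,0,0.0045,0,0,0]]]' 1 60
python3 -m crank '[[[0,0,0.0015,0,0,0],[0,0,0.003,0,0,0],[0,0,0.0045,0,0,0]]]' 1 60
```

```text
time: 9.2
tool_pos: [520.3, 27.4, 38.3]
tcp_rot: [-180.0, -0.0, -21.3]
ft_force: [-0.8, 0.3, -0.2]
finger_gap: 50.7
time: 9.57
tool_pos: [520.3, 27.4, 33.6]
tcp_rot: [-180.0, -0.0, -21.3]
ft_force: [-0.7, 0.5, 0.4]
finger_gap: 50.7
time: 9.95
tool_pos: [519.8, 27.5, 28.6]
tcp_rot: [180.0, 0.0, -21.3]
ft_force: [-0.3, 0.4, -1.3]
finger_gap: 50.4
```

```bash
python3 -m crank '[[[0,0,0.002,0,0,0],[0,0,0.004,0,0,0],[0,0,0.006,0,0,0]]]' 1 60
python3 -m crank '[[[0,0,0.001,0,0,0],[0,0,0.002,0,0,0]]]' 1 60
python3 -m crank '[[[0,0,0.001,0,0,0],[0,0,0.002,0,0,0]]]' 1 60
```

```text
time: 10.32
tool_pos: [520.0, 27.4, 22.6]
tcp_rot: [180.0, 0.0, -21.3]
ft_force: [0.4, -0.1, -1.9]
finger_gap: 50.4
time: 10.58
tool_pos: [520.0, 27.4, 20.5]
tcp_rot: [180.0, 0.0, -21.3]
ft_force: [0.7, -0.1, -1.7]
finger_gap: 50.7
time: 10.82
tool_pos: [520.3, 27.4, 19.8]
tcp_rot: [180.0, 0.0, -21.3]
ft_force: [-10.6, 0.3, 18.1]
finger_gap: 50.6
```

```bash
python3 -m crank '[[[0,0,0,0,0,0],[0,0,0,0,0,0],[0,0,0,0,0,0]]]' 0
python3 -m crank '[[[0,0,-0.04,0,0,0],[0,0,-0.08,0,0,0],[-0.03,0,-0.1,0,0,0],[-0.06,0,-0.1,0,0,0],[-0.095,0,-0.1,0,0,0],[-0.095,0,-0.1,0,0,0]]]' 0
python3 - <<'E'
from look import *
look("w6",{"hub_keys":60,"plain_plate":20,"plain_tab":23.5})
E
```

```text
time: 11.2
tool_pos: [520.4, 27.4, 19.8]
tcp_rot: [180.0, 0.0, -21.3]
ft_force: [-0.3, 0.5, 0.2]
finger_gap: 85.6
time: 11.95
tool_pos: [430.1, 62.7, 119.3]
tcp_rot: [180.0, 0.1, -21.3]
ft_force: [0.5, 0.7, -1.0]
finger_gap: 84.9
11.95 [430.1  62.7 119.3] [180.    0.1 -21.3] [ 0.5  0.7 -1. ] 84.92163628310622
hub_keys [(array([283.,  83.]), 0.71, array([515.4,  30.4]))]
plain_plate [(array([121., 326.]), 0.72, array([381.6, 237. ])), (array([284.,  78.]), 0.7, array([519.8,  27.1])), (array([ 85., 222.]), 0.66, array([479.3, 213.9])), (array([279.,  17.]), 0.3, array([557. ,  16.4]))]
plain_tab [(array([ 58., 175.]), 0.91, array([519.6, 210.3]))]
```

View pics/w6.png

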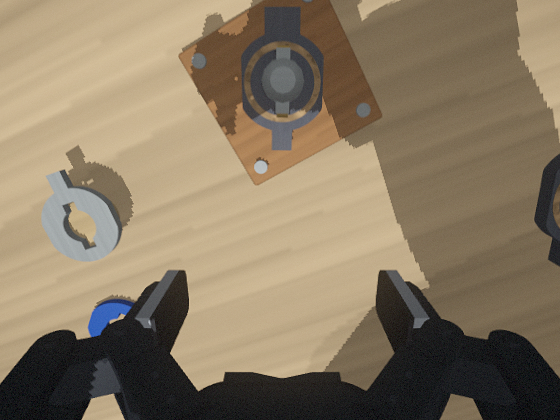

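The disc is on the hub at (284,80), with its tab up and the back plate's tab down at (282,140). I check its flatness and locate the plain plate.

Run:
```python
from meas import *
np.set_printoptions(precision=2,suppress=True)
p,d,c,W=world("w6")
T=tool(W,[430.1,62.7,119.3],[180,.1,-21.3]);z=W[...,2]
m=(z>33)&(z<44)&(np.hypot(T[...,0]-93.5,T[...,1])<50)
P=T[m];P[:,2]=z[m];A=np.c_[P[:,:2]-[93.5,0],np.ones(len(P))];co=np.linalg.lstsq(A,P[:,2],rcond=None)[0];print("lined top plane",co,len(P),np.percentile(P,[1,99],axis=0))
m=(z>22)&(z<33)&(np.hypot(W[...,0]-479,W[...,1]-214)<55);P=W[m]
print(len(P),np.median(P,0))
# iterate axis
uv=np.argwhere(m);print(uv.min(0),uv.max(0))
ctr=P[:,:2].mean(0);
tab=P[np.hypot(*(P[:,:2]-[480,214]).T)>35];print("tab",tab.mean(0),ctr)
for yaw in(-8,-6,-4,-2,0,2):
    t=np.radians(yaw);ex=np.array([np.cos(t),np.sin(t)]);ey=np.array([-ex[1],ex[0]])
    a=(P[:,:2]-[480,214])@ex;b=(P[:,:2]-[480,214])@ey
    print(yaw,"x",np.percentile(a,[.3,99.7]),[np.percentile(b[(a>l)&(a<h)],[1,99]) for l,h in((-20,-10),(-10,0),(0,10),(34,42))])
```

```text
lined top plane [-0.   -0.   38.25] 5878 [[ 63.61 -26.33  36.56]
 [135.3   24.06  39.92]]
4134 [482.86 211.62  27.18]
[170  41] [261 121]
tab [518.38 210.44  26.81] [482.33 212.61]
-8 x [-31.42  41.65] [array([-28.44,  27.91]), array([-29.1 ,  28.69]), array([-28.95,  29.07]), array([-3.65,  9.8 ])]
-6 x [-31.41  41.66] [array([-28.32,  28.05]), array([-28.99,  28.79]), array([-29.02,  29.01]), array([-5.  ,  8.33])]
-4 x [-31.33  41.67] [array([-28.25,  28.41]), array([-28.92,  29.1 ]), array([-29.14,  28.85]), array([-6.34,  6.88])]
-2 x [-31.31  41.61] [array([-27.96,  28.26]), array([-28.93,  29.41]), array([-29.25,  28.78]), array([-7.7 ,  5.08])]
0 x [-31.19  41.47] [array([-27.57,  28.18]), array([-28.94,  29.66]), array([-29.42,  28.7 ]), array([-9.07,  4.2 ])]
2 x [-31.26  41.37] [array([-27.25,  28.28]), array([-28.92,  30.06]), array([-29.51,  28.64]), array([-10.36,   2.79])]
```

```bash
python3 -m crank '[[[-0.01,-0.1586,-0.005,0,0,-0.302],[-0.01,-0.1586,-0.005,0,0,-0.302],[-0.01,-0.1586,-0.005,0,0,-0.302],[-0.01,-0.1586,-0.005,0,0,-0.302],[-0.01,-0.1586,-0.005,0,0,-0.302],[-0.01,-0.1586,-0.005,0,0,-0.302]]]' 0
python3 - <<'E'
from look import *; from meas import *
s=r.sense();look("w7",{})
p,d,c,W=world("w7");T=tool(W,s["tool_pos"],s["tcp_rot"]);z=W[...,2]
m=(z>22)&(z<33)&(np.hypot(T[...,0],T[...,1])<55);P=T[m];print(len(P),np.percentile(P,[.3,99.7],axis=0))
for yaw in(-4,-2,-1,0,1,2,4):
    t=np.radians(yaw);ex=np.array([np.cos(t),np.sin(t)]);ey=np.array([-ex[1],ex[0]])
    a=P[:,:2]@ex;b=P[:,:2]@ey
    print(yaw,"x",np.percentile(a,[.3,99.7]),[np.percentile(b[(a>l)&(a<h)],[1,99]) for l,h in((-20,-10),(-10,0),(0,10),(34,42))])
E
```

```text
time: 12.9
tool_pos: [481.1, 212.1, 124.9]
tcp_rot: [180.0, -0.0, -4.1]
ft_force: [0.8, -0.7, 0.5]
finger_gap: 85.1
12.9 [481.1 212.1 124.9] [180.   -0.   -4.1] [ 0.8 -0.7  0.5] 85.07127202964628
3945 [[-32.6 -31.2  95.8]
 [ 41.1  26.1 102.7]]
-4 x [-32.3  41.2] [array([-30.8,  24.9]), array([-31.6,  26. ]), array([-31. ,  26.2]), array([-5.8,  5.6])]
-2 x [-32.5  41.1] [array([-31. ,  24.6]), array([-31.4,  26.2]), array([-31.2,  26.2]), array([-7. ,  4.2])]
-1 x [-32.5  41.1] [array([-30.9,  24.9]), array([-31.2,  26.2]), array([-31.3,  26.1]), array([-7.6,  3.5])]
0 x [-32.6  41.1] [array([-30.7,  25.1]), array([-31.1,  26.3]), array([-31.3,  26.1]), array([-8.3,  2.8])]
1 x [-32.6  41. ] [array([-30.4,  25.4]), array([-31. ,  26.3]), array([-31.4,  26. ]), array([-8.9,  2.2])]
2 x [-32.7  40.9] [array([-30.2,  25.5]), array([-30.9,  26.4]), array([-31.4,  25.9]), array([-9.6,  1.6])]
4 x [-32.7  40.8] [array([-30. ,  25.8]), array([-30.8,  26.5]), array([-31.1,  25.8]), array([-11. ,   0.4])]
```

View pics/w7.png

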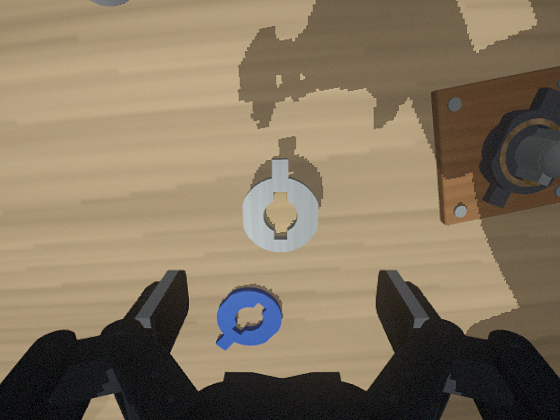

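```bash
python3 -m crank '[[[-0.0027,-0.002,0.06,0,0,0],[-0.0027,-0.002,0.11,0,0,0],[-0.0027,-0.002,0.119,0,0,0],[-0.0027,-0.002,0.119,0,0,0],[-0.0027,-0.002,0.119,0,0,0],[-0.0027,-0.002,0.119,0,0,0]]]' 0 && python3 -m crank '[[[0,0,0,0,0,0],[0,0,0,0,0,0],[0,0,0,0,0,0],[0,0,0,0,0,0],[0,0,0,0,0,0],[0,0,0,0,0,0]]]' 1 60
python3 -m crank '[[[0,0,-0.05,0,0,0],[0,0,-0.1,0,0,0],[0,0,-0.115,0,0,0],[0,0,-0.115,0,0,0]]]' 1 60
python3 - <<'E'
from look import *; from meas import *
look("w8",{})
E
```

```text
time: 13.7
tool_pos: [480.5, 214.8, 8.3]
tcp_rot: [-179.9, -0.2, -4.1]
ft_force: [0.4, 0.4, 0.6]
finger_gap: 85.7
time: 14.45
tool_pos: [481.5, 215.2, 9.8]
tcp_rot: [-179.9, -0.3, -4.1]
ft_force: [-1.5, -0.9, 9.7]
finger_gap: 56.4
time: 14.95
tool_pos: [481.5, 215.2, 125.6]
tcp_rot: [-179.9, -0.4, -4.1]
ft_force: [0.9, 0.3, -2.6]
finger_gap: 56.2
14.95 [481.5 215.2 125.6] [-179.9   -0.4   -4.1] [ 0.9  0.3 -2.6] 56.21420710619455
```

View pics/w8.png

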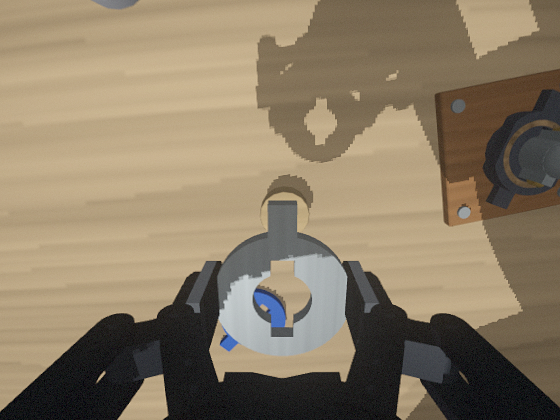

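```bash
python3 -m crank '[[[0.137,0.211,0,0,0,-1.42],[0.137,0.211,0,0,0,-1.42],[0.137,0.211,0,0,0,-1.42],[0.137,0.211,0,0,0,-1.42],[0.137,0.211,0,0,0,-1.42],[0.137,0.211,0,0,0,-1.42],[0.137,0.211,0,0,0,-1.42],[0.137,0.211,0,0,0,-1.42],[0.137,0.211,0,0,0,-1.42]]]' 1 60
python3 -c "
from bench import r
s=r.sense();print(s['joint_pos'].round(1),s['tcp_rot'])"
```

```text
time: 16.12
tool_pos: [600.1, -5.3, 121.1]
tcp_rot: [180.0, -0.1, 77.2]
ft_force: [-0.4, 0.2, -1.8]
finger_gap: 56.2
[-5.5 11.8 92.2  0.1 76.   7.3] [ 1.79990470e+02 -8.98017288e-02  7.71706066e+01]
```

Another 81.5° (−1.422 rad), plus about 3 mm in world x.

```bash
python3 -m crank '[[[0,0.003,0,0,0,-1.422],[0,0.003,0,0,0,-1.422],[0,0.003,0,0,0,-1.422],[0,0.003,0,0,0,-1.422],[0,0.003,0,0,0,-1.422],[0,0.003,0,0,0,-1.422],[0,0.003,0,0,0,-1.422],[0,0.003,0,0,0,-1.422],[0,0.003,0,0,0,-1.422],[0,0.003,0,0,0,-1.422]]]' 1 60
python3 - <<'E'
from look import *
p,d,c=look("w9",{"hub_keys":60})
cv2.imwrite("pics/c9a.png",cv2.resize(p[0:170,215:345],None,fx=3.5,fy=3.5,interpolation=cv2.INTER_CUBIC))
cv2.imwrite("pics/c9b.png",cv2.resize(p[195:370,205:365],None,fx=3.4,fy=3.4,interpolation=cv2.INTER_CUBIC))
E
```

```text
time: 17.38
tool_pos: [602.5, -5.9, 120.2]
tcp_rot: [179.9, -0.1, 158.4]
ft_force: [-0.1, -0.7, -1.3]
finger_gap: 56.3
17.375 [602.5  -5.9 120.2] [179.9  -0.1 158.4] [-0.1 -0.7 -1.3] 56.25219364531222
hub_keys [(array([282.,  77.]), 0.6, array([516.7,  29.8]))]
```

View pics/w9.png

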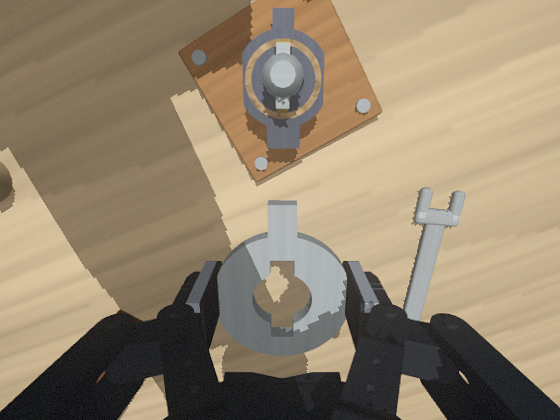

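View pics/c9a.png

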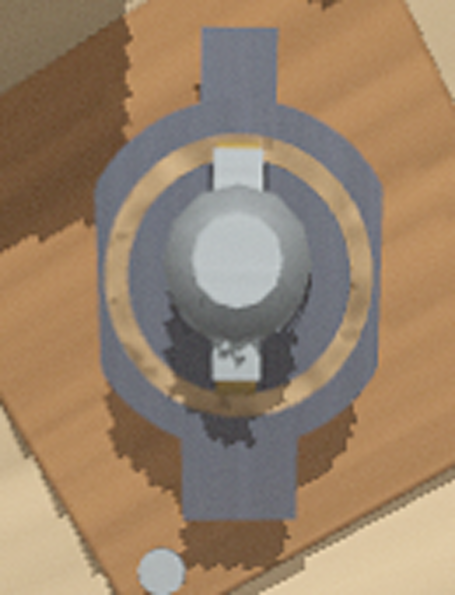

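View pics/c9b.png

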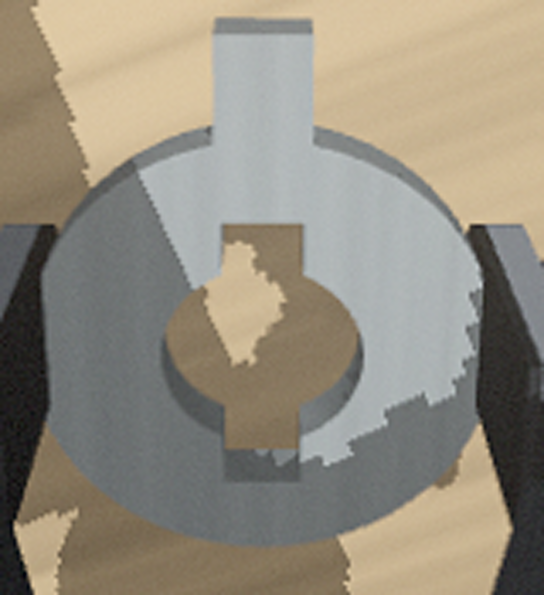

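Run:
```python
from meas import *
np.set_printoptions(precision=2,suppress=True)
p,d,c,W=world("w9")
tp,tr=[602.5,-5.9,120.2],[179.9,-.1,158.4]
T=tool(W,tp,tr)
m=(T[...,2]>-24)&(T[...,2]<-8)&(abs(T[...,1])<24)&(T[...,0]>-38)&(T[...,0]<42);zt=np.median(T[m][:,2]);print("plate top tool z",zt)
f=lambda px,z: tool(at_z(c,px,z),tp,tr)
q=lambda a,b:[205+a/3.4,195+b/3.4]
a=f([q(262.5,224),q(262,482),q(263,33),q(260,546)],tp[2]-zt);print(a,a[:2].mean(0))
h=lambda a,b:[215+a/3.5,b/3.5]
k=f([h(238.5,149),h(237,381)],60);print("keys",k,k.mean(0),np.degrees(np.arctan2(*(k[0]-k[1])[[1,0]])))
print("nose",f([h(236.5,258)],72))
n=f([h(97,185),h(101,350),h(381,185),h(378,350)],38);print("lined flats",n)
print("lined tab end, back tab end",f([h(239,519)],38),f([h(239,28)],28))
```

```text
plate top tool z -17.240361213382595
[[ 14.43   1.53 -17.21]
 [-24.56   1.52 -17.28]
 [ 39.3    1.56 -17.17]
 [-35.45   1.26 -17.3 ]] [ -5.07   1.53 -17.25]
keys [[111.34   2.01  60.4 ]
 [ 75.09   1.83  60.33]] [93.21  1.92 60.37] 0.2814331115426079
nose [[93.72  1.69 48.37]]
lined flats [[109.   -23.41  82.35]
 [ 80.4  -23.53  82.3 ]
 [109.07  27.79  82.44]
 [ 80.46  28.22  82.39]]
lined tab end, back tab end [[48.96  2.32 82.29]] [[137.12   2.16  92.44]]
```

```bash
python3 -m crank '[[[0.05,0.0002,0,0,0,0.004],[0.0984,0.0003,0.02,0,0,0.004],[0.0984,0.0003,0.045,0,0,0.004],[0.0984,0.0003,0.045,0,0,0.004],[0.0984,0.0003,0.045,0,0,0.004],[0.0984,0.0003,0.045,0,0,0.004]]]' 1 60
python3 - <<'E'
from look import *
p,d,c=look("w10",{})
cv2.imwrite("pics/c10.png",cv2.resize(p[190:370,205:365],None,fx=3.3,fy=3.3,interpolation=cv2.INTER_CUBIC))
E
```

```text
time: 18.23
tool_pos: [513.0, 30.2, 77.3]
tcp_rot: [179.9, 0.1, 158.2]
ft_force: [0.8, -0.6, -1.7]
finger_gap: 56.5
18.225 [513.   30.2  77.3] [179.9   0.1 158.2] [ 0.8 -0.6 -1.7] 56.48889896876674
```

View pics/c10.png

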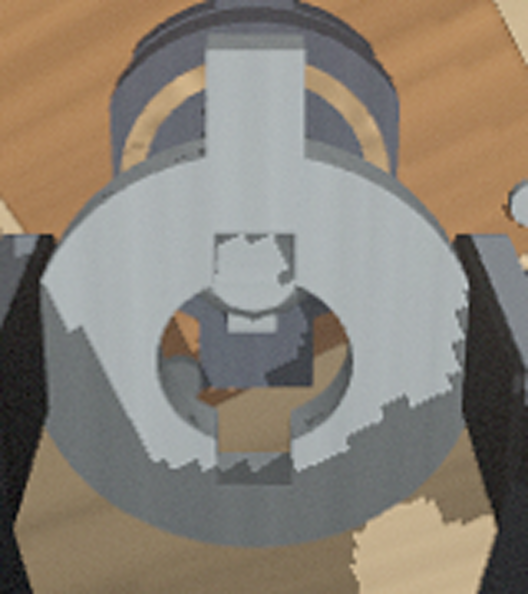

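```bash
python3 -m crank '[[[0.0019,-0.0002,0.004,0,0,0],[0.0019,-0.0002,0.008,0,0,0],[0.0019,-0.0002,0.008,0,0,0]]]' 1 60
python3 -c "
from bench import r
s=r.sense();print(s['tool_pos'],s['tcp_rot'],s['ft_force'],s['wrist_torque'])"
```

```text
time: 18.65
tool_pos: [510.4, 30.7, 68.5]
tcp_rot: [179.9, 0.0, 158.2]
ft_force: [1.0, -1.1, -1.1]
finger_gap: 56.3
[510.413435    30.72919302  68.46901636] [1.79900276e+02 1.76230110e-02 1.58230985e+02] [ 1.04826116 -1.08879454 -1.08023462] [-0.03207254 -0.04044991 -0.05522373]
```

```bash
python3 -m crank '[[[-0.0006,0,0.004,0,0,0],[-0.0006,0,0.008,0,0,0],[-0.0006,0,0.0115,0,0,0],[-0.0006,0,0.0115,0,0,0]]]' 1 60
python3 -c "
from bench import r
s=r.sense();print(s['tool_pos'],s['tcp_rot'],s['ft_force'],s['wrist_torque'])"
```

```text
time: 19.15
tool_pos: [510.7, 30.5, 56.5]
tcp_rot: [179.9, -0.0, 158.2]
ft_force: [-0.5, 0.2, -1.2]
finger_gap: 56.2
[510.66834825  30.53439814  56.50665679] [ 1.79912802e+02 -2.44205091e-02  1.58229242e+02] [-0.52034106  0.21361998 -1.17816045] [ 0.02684824 -0.04809281  0.02584018]
```

```bash
python3 -m crank '[[[-0.0002,0,0.002,0,0,0],[-0.0002,0,0.004,0,0,0],[-0.0002,0,0.005,0,0,0]]]' 1 60
python3 -m crank '[[[0,0,0.001,0,0,0],[0,0,0.002,0,0,0],[0,0,0.003,0,0,0]]]' 1 60
python3 -c "
from bench import r
s=r.sense();print(s['tool_pos'],s['tcp_rot'],s['ft_force'],s['wrist_torque'])"
```

```text
time: 19.52
tool_pos: [510.8, 30.5, 51.4]
tcp_rot: [179.9, -0.0, 158.2]
ft_force: [-0.7, -0.5, -2.0]
finger_gap: 56.2
time: 19.9
tool_pos: [510.8, 30.5, 48.3]
tcp_rot: [179.9, -0.0, 158.2]
ft_force: [-0.9, -0.1, -2.0]
finger_gap: 56.1
[510.78329521  30.4968959   48.31524699] [ 1.79915326e+02 -3.11547084e-02  1.58230174e+02] [-0.93048867 -0.09464929 -1.99552793] [-0.01022943  0.00180783 -0.01144008]
```

```bash
python3 -m crank '[[[0,0,0.001,0,0,0],[0,0,0.002,0,0,0]]]' 1 60
python3 -m crank '[[[0,0,0.001,0,0,0],[0,0,0.002,0,0,0]]]' 1 60
python3 -m crank '[[[0,0,0.001,0,0,0],[0,0,0.002,0,0,0]]]' 1 60
```

```text
time: 20.15
tool_pos: [510.8, 30.5, 46.2]
tcp_rot: [179.9, -0.0, 158.2]
ft_force: [-1.2, 0.2, -1.4]
finger_gap: 56.2
time: 20.4
tool_pos: [510.8, 30.5, 44.2]
tcp_rot: [179.9, -0.0, 158.2]
ft_force: [0.1, 0.7, -2.1]
finger_gap: 56.1
time: 20.65
tool_pos: [511.0, 30.5, 42.3]
tcp_rot: [179.9, -0.0, 158.2]
ft_force: [-0.7, 0.4, 1.4]
finger_gap: 56.2
```

The notches are on the keys and I feel the detent starting.

```bash
python3 -m crank '[[[0,0,0.001,0,0,0],[0,0,0.002,0,0,0]]]' 1 60
python3 -m crank '[[[0,0,0.001,0,0,0],[0,0,0.002,0,0,0]]]' 1 60
python3 -m crank '[[[0,0,0.001,0,0,0],[0,0,0.002,0,0,0],[0,0,0.003,0,0,0]]]' 1 60
```

```text
time: 20.9
tool_pos: [511.5, 30.5, 40.8]
tcp_rot: [179.9, 0.0, 158.2]
ft_force: [-1.0, 1.3, 2.3]
finger_gap: 56.4
time: 21.15
tool_pos: [511.4, 30.5, 38.6]
tcp_rot: [179.9, 0.0, 158.2]
ft_force: [0.6, -0.2, 0.9]
finger_gap: 56.0
time: 21.52
tool_pos: [511.3, 30.5, 35.4]
tcp_rot: [179.9, 0.0, 158.2]
ft_force: [-0.8, 0.4, 0.0]
finger_gap: 56.2
```

```bash
python3 -m crank '[[[0,0,0.0015,0,0,0],[0,0,0.003,0,0,0],[0,0,0.0045,0,0,0]]]' 1 60
python3 -m crank '[[[0,0,0.001,0,0,0],[0,0,0.002,0,0,0]]]' 1 60
python3 -m crank '[[[0,0,0.0008,0,0,0],[0,0,0.0016,0,0,0]]]' 1 60
```

```text
time: 21.9
tool_pos: [511.1, 30.5, 30.5]
tcp_rot: [179.9, 0.0, 158.2]
ft_force: [-0.2, -1.2, -2.4]
finger_gap: 55.8
time: 22.15
tool_pos: [511.0, 30.5, 28.3]
tcp_rot: [179.9, -0.0, 158.2]
ft_force: [0.1, 0.2, -1.1]
finger_gap: 55.8
time: 22.4
tool_pos: [511.1, 30.5, 27.8]
tcp_rot: [179.9, -0.0, 158.2]
ft_force: [-7.1, -1.1, 14.8]
finger_gap: 56.1
```

Seated at TCP z 27.8, as predicted, with 15 N. Release, rise and check.

```bash
python3 -m crank '[[[0,0,0,0,0,0],[0,0,0,0,0,0],[0,0,0,0,0,0]]]' 0
python3 -m crank '[[[0,0,-0.04,0,0,0],[0,0,-0.08,0,0,0],[-0.03,0,-0.1,0,0,0],[-0.06,0,-0.1,0,0,0],[-0.095,0,-0.1,0,0,0],[-0.095,0,-0.1,0,0,0]]]' 0
python3 - <<'E'
from look import *;from meas import *
np.set_printoptions(precision=3,suppress=True)
s=r.sense();p,d,c=look("w11",{})
cv2.imwrite("pics/c11.png",cv2.resize(p[0:170,205:355],None,fx=3.5,fy=3.5,interpolation=cv2.INTER_CUBIC))
p,d,c,W=world("w11");z=W[...,2]
for n,lo,hi in(("plain",41,50),("lined",34,40.5),("back",24,31.5)):
    m=(z>lo)&(z<hi)&(np.hypot(W[...,0]-516,W[...,1]-29.5)<55);P=W[m]
    A=np.c_[P[:,:2]-[516,29.5],np.ones(len(P))];print(n,len(P),np.linalg.lstsq(A,P[:,2],rcond=None)[0],np.median(P[:,2]))
p,d=r.snapshot("top");cv2.imwrite("pics/top11.png",p);p,d=r.snapshot("scene");cv2.imwrite("pics/scene11.png",p)
E
```

```text
time: 22.78
tool_pos: [511.2, 30.5, 27.7]
tcp_rot: [179.9, -0.0, 158.2]
ft_force: [-0.4, -0.1, 0.4]
finger_gap: 85.3
time: 23.52
tool_pos: [600.7, -5.8, 127.3]
tcp_rot: [179.9, 0.0, 158.2]
ft_force: [-0.8, 0.3, -0.3]
finger_gap: 85.3
23.525 [600.68   -5.826 127.33 ] [179.921   0.001 158.17 ] [-0.838  0.26  -0.258] 85.27070129153427
plain 5938 [-0.002  0.001 45.202] 45.20862464553596
lined 700 [-0.001 -0.    38.157] 38.12921067982427
back 39 [ 0.006 -0.025 28.589] 27.87550959342107
```

View pics/c11.png

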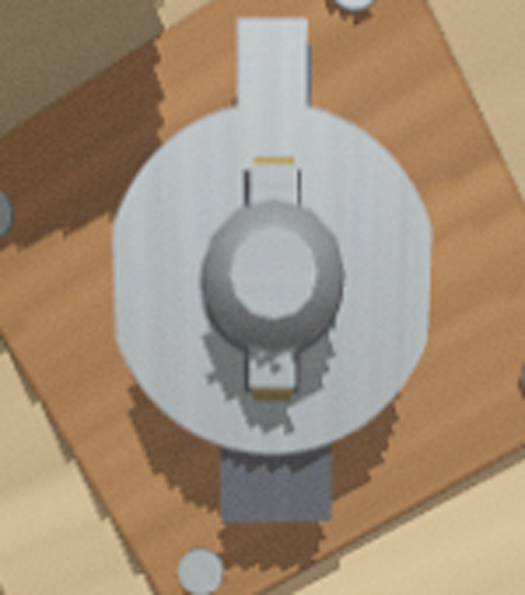

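View pics/scene11.png

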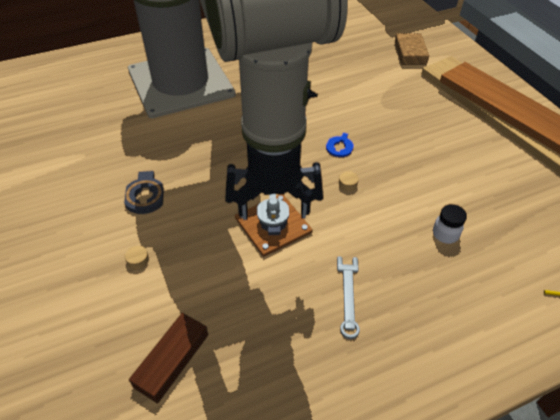

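The crop shows the plain plate's tab at the top, over the back plate's tab, and the lined tab opposite at (275,490). The plate tops are at 45.2 and 38.1 mm (45 and 38 nominal) and flat. The spanner (349,295), offcut (170,357) and jar (450,224) are where they were.

```bash
python3 -c "
from bench import r
print(r.hand_in())"
```

```text
the job is handed in; nothing more can be done
None
```

The clutch pack is built and handed in, at about 24 s of the 72 s allowed. The smaller lined disc went on first, with its tab opposite the back plate's tab. The grey plain plate went on top, with its tab over the back plate's.

- **Forces:** Both plates slid onto the keys without contact. The highest readings in the detents were about 3 N for the disc and 2 N for the plate. I read force only at the end of each short move, so the true peaks may have been higher. Seating peaked at about 21 N for the disc and 16 N for the plate.
- **Seating:** With the gripper clear, wrist depth showed the lined disc's top at 38.1 mm (38 expected) and the plain plate's at 45.2 mm (45 expected). Both were flat within 0.15°.
- **Surroundings:** The spanner, offcut, jar and both look-alikes looked unmoved by eye in the final scene picture. The robot was touching nothing.
- **Disagreements:** The wrist camera was off sideways by 1 to 1.5 mm, with the sign changing as the wrist turned. I cancelled this by measuring each plate and the hub in the same picture. The arm also missed some targets by 2 to 4 mm: the descent onto the disc gripped it about 4.5 mm off centre, and the others were corrected before contact.

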